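# Wipe resin chips off the trimming board

## Task

Pick up the blue-handled scraper and use it to wipe all four amber resin chips off the white board into the steel catch tray at its end, without touching the chips with the gripper. Then stand the scraper upright on its black mat again and let go; leave everything else on the table where it is.

Things in the scene. Friction and masses are not known exactly. Their poses are not given: they have to be found in the camera images.
- station: Trimming station, fixed: raised white board, top 40 mm above the table, with a steel catch tray at its end nearer the robot. Origin on the table under the board; x along the board, away from the tray; z up. Board x = -95 to +100 mm. Fences along both sides, 8 mm above the board, y = -65 to 65 mm clear between; 6 mm lip at the far end, x = 94 to 100 mm. Chips start at x -70..13, y -27..27 mm.
- board_edge (a point): Middle of the board's open edge, on its top (40 mm above the table), at the station's x = -95 mm: here the board ends, without lip, in a drop to the tray. Axes as the station's. (On the table's right side, beyond y = -0.4 m, x from 0.4 m on, stands a tall white balance: keep clear of it too.)
- catch_tray (a point): Centre of the catch tray's floor (4 mm above the table), at the station's x = -127 mm. The open tray is 65 mm (x) by 134 mm (y) inside, walls 30 mm above the table. Axes as the station's. A desk lamp on a bent neck, up to 200 mm high, stands to the right of the station (its -y side): keep clear of it.
- scraper: Hand scraper standing upright on the mat, 0.11 to 0.22 kg: a grey block with black rubber sole, 36 (x, the wiping direction) by 106 (y) by 22 mm high, and centred on it a blue grip ridge 22 mm thick (x) by 80 mm long (y), from 22 to 65 mm above the underside, to be pinched from above. Origin: centre of the sole's underside, z up; both long sides alike.
- mat: Black rubber mat, the scraper's place, fixed on the table left of the station: 76 mm (x) by 130 mm (y), 3 mm thick. Origin: centre of its underside, z up. At the start the scraper stands on it with its long side along the mat's.
- chip_a: First amber resin offcut, an irregular flat piece about 28 x 22 mm and 9 mm thick, 12 g, loose. Origin: centre of its underside, z up; its yaw is of no importance.
- chip_b: Second amber resin offcut, an irregular flat piece about 28 x 22 mm and 9 mm thick, 12 g, loose. Origin: centre of its underside, z up; its yaw is of no importance.
- chip_c: Third amber resin offcut, an irregular flat piece about 28 x 22 mm and 9 mm thick, 12 g, loose. Origin: centre of its underside, z up; its yaw is of no importance.
- chip_d: Fourth amber resin offcut, an irregular flat piece about 28 x 22 mm and 9 mm thick, 12 g, loose. Origin: centre of its underside, z up; its yaw is of no importance.
- white_jar: Bystander: round white screw-top jar, 67 mm across, 66 mm high, loose, right of the lamp. Origin: centre of its underside.
- pin_tin: Bystander: round green and white tin, 67 mm across, 25 mm high, loose, behind the mat. Origin: centre of its underside.
- glue_stick: Bystander: upright yellow stick with a green cap, 26 mm across, 84 mm high, loose, right of the lamp. Origin: centre of its underside.
Things that resemble listed ones, but are neither listed nor needed, are in the scene too. Leave any brown or pink look-alike of the scraper alone.

How it is judged:
By the outcome, as a careful person would: the job done as asked, in the order asked, and still so for the second after the job is handed in, with the robot touching nothing.
It also fails if it takes over 58 s, if anything falls off the work surface, if the arm or the gripper's body presses on something with over 40 N, if the wrist force passes 120 N, or if a joint passes its speed limit or range.

## Robot

A 6-joint arm with a two-finger parallel gripper is mounted at the origin on a cart in front of the work surface, level with it; the furniture and walls round the work are solid. World frame = base frame: x ahead of the robot, y to its left, z up, the work surface at z = 0. Lengths are in m, angles in rad, forces in N, time in s.
With the tool pointing down it reaches from about 0.35 to 0.775 m from the base axis. Payload 5.5 kg.
Tool frame: the origin (TCP) lies midway between the tips of the shut fingers; the grasp point (between the pads) lies 19 mm behind it; z points along the fingers, x is the direction in which the jaws open and shut, and the axes are right-handed (so a half turn about z gives the same grasp; the last joint's range is limited). The gripper opens to 85 mm and grips with 20 to 120 N. Pads are 22 mm wide; open, the fingers measure 114 mm over their backs; the gripper's body (76 mm by 85 mm) begins 54 mm behind the grasp point. The pads swing forward as they close: fully open they stand 13 mm farther back than shut.
Start: joints at [0.968, 0.313, 0.046, 1.304, 0, 1.431], TCP at [0.257, 0.515, 0.231] pointing down, gripper open.
Joint ranges: [-2.76, 2.76], [-0.86, 1.69], [-1.03, 1.26], [-2.2, 2.34], [-1.47, 1.5], [-3.14, 3.14]. Speed limits (rad/s): [2.57, 2.57, 3.14, 3.14, 3.14, 3.14].

## Interface

Orientations are given as a unit quaternion [w, x, y, z].
In Python, from workcell import env gives the robot as it stands. The module is installed in compiled form; this text tells all that it offers.
- The arm moves only by the tool apply_moves, never from a script. Its argument "moves" is a list of rows, each a list of 3 entries, a list of its own where there are three numbers: the shift along the tool's x, y, z in cm, then the turn about the tool's z in degrees, then the opening, from 0 (shut) to 1 (fully open). In form: [[[x, y, z], yaw, gripper], ...]. A call has exactly 10 rows; each row is the pose to reach, as a shift and turn from the pose commanded when the call began, along the tool's axes at that moment; what a row does not reach only later rows make up. A row lasts 1/8 s, in which the tool goes at most 62.5 mm and 10.7 degrees, less where a joint would pass 70% of its speed; a pose out of reach is approached as far as the arm can. A call with a gripper value outside its range is refused whole. The fingers move at their own pace and stop on an object; "squeeze" is the grip in N (left out, the last holds). Time passes only in rows, so rows that repeat a pose let the fingers close, or fill a call up. It gives the time, the measured TCP pose, the force and the opening at its end, in the units of the state.
- env.get_state(): the state, without advancing time (a new reading comes with each control period).
- env.read_camera(name): name is "scene" or "top"; returns a dict with "pixels" (480x640x3 uint8, red, green, blue), "fov_y" (degrees; the focal length in pixels is half the picture's height over the tangent of half this angle, whatever the lens; pixels are square), "cx", "cy" (the principal point, pixels), "dist" ([k1, k2, p1, p2, k3] as OpenCV has them; the pictures are not rectified), "world_from_camera" (4x4, takes a point from camera to world coordinates). Camera axes: x right, y down, z forward; pixel columns grow to the right and rows downward; lengths in m; the calibration is good to about 2 mm. A picture is of the moment at which its call begins. There is no depth.
- env.hand_in(): hands the job in, once; it reports no verdict.
The state is a dict: "clock": time; "joint_pos": joint angles; "qvel": joint speeds; "tau": joint torques, N m; "tcp_pos": TCP position; "orientation": TCP orientation; "wrist_force": force on the tool from outside, world axes, zero at the start; "ft_torque": the same for the moment, N m; "finger_gap": finger opening in m.
Only numpy, scipy, OpenCV 4.12 (cv2) and the standard library are available. Lean on these libraries where they do the work, as an engineer would, in place of code of your own. Each camera call takes 0.05 s, during which the arm holds its last target.

## Working session

There is one attempt and no reset: what is moved stays moved. The work goes in short steps, Python scripts to look and compute and a tool call to move; the robot and the scene stay as the last step left them, time stands still between calls to the robot, and variables do not carry over. Pictures are saved under pics/ and viewed, and the job is handed in when it is done.

Besides the shell and the picture viewer there is one more tool, called after "Call:" in YAML: its name, and indented under it one key for each argument. apply_moves: Moves the arm, as the interface text tells. Its arguments: {"type":"object","properties":{"moves":{"type":"array","items":{"type":"array"}},"squeeze":{"type":"number"}},"required":["moves"]}

```bash
mkdir -p pics; ls; python3 - <<'E'
from workcell import env
import cv2,json
print(env.get_state())
for n in("scene","top"):
    r=env.read_camera(n); cv2.imwrite(f"pics/{n}0.png",r["pixels"][:,:,::-1])
    print(n,r["fov_y"],r["cx"],r["cy"],r["dist"],r["world_from_camera"])
E
```

```text
pics
{'clock': 0.0, 'joint_pos': array([9.68402534e-01, 3.13997593e-01, 4.49842078e-02, 1.30360895e+00,
       2.44237106e-05, 1.43123098e+00]), 'qvel': array([ 0.00251041,  0.00081173, -0.00074868, -0.00234096,  0.00038448,
       -0.00095836]), 'tau': array([ 6.46738999e-05, -4.80624318e+01,  2.98532653e+01,  1.92243420e-02,
       -2.70103501e-04, -2.34168772e-05]), 'tcp_pos': array([0.25641802, 0.51408854, 0.23041261]), 'orientation': array([ 3.56449440e-04,  8.50435060e-01,  5.26079248e-01, -8.40634515e-04]), 'wrist_force': array([-0.28116244, -0.10328446,  0.42351112]), 'ft_torque': array([ 0.07936803, -0.00524657,  0.01206355]), 'finger_gap': 0.08513200287479193}
scene 47.93106553360667 322.96384416870677 234.69784712040786 [-0.00885694  0.          0.          0.          0.        ] [[ 0.62049033 -0.39709667  0.67624403 -0.30200372]
 [-0.78419965 -0.31942117  0.5319784  -0.49685322]
 [ 0.00475981 -0.86039779 -0.50960081  0.64025265]
 [ 0.          0.          0.          1.        ]]
top 46.94599923450691 319.7510992029438 227.79833923553207 [-0.07370302  0.          0.          0.          0.        ] [[ 0.00235643 -0.98256542  0.18590224  0.2549679 ]
 [-0.99972474 -0.00665421 -0.02249793  0.13042889]
 [ 0.02334272 -0.18579805 -0.98231064  1.23889299]
 [ 0.          0.          0.          1.        ]]
```

View pics/scene0.png

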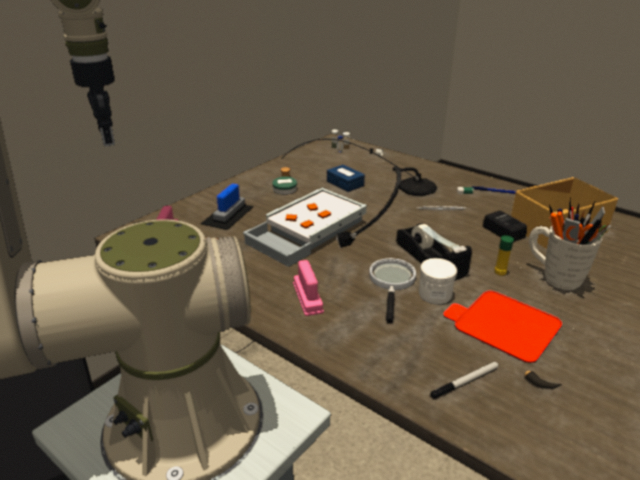

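View pics/top0.png

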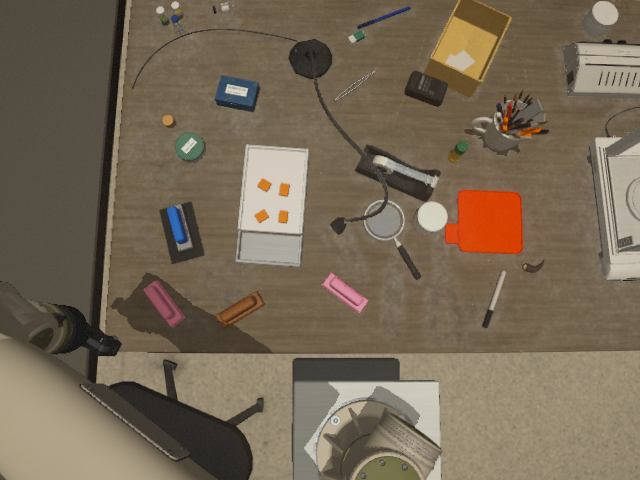

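Both pictures show the same candidates. In the top view these are the blue-handled scraper on the black mat (178,228), a maroon one (163,303), a brown one (240,309), a pink one (345,292) and a dark-blue box (237,92). I choose the blue one on the mat and will check it in a crop.

```bash
cat > h.py <<'E'
import numpy as np,cv2
from workcell import env
def cal(r):
    f=240/np.tan(np.radians(r["fov_y"]/2)); K=np.array([[f,0,r["cx"]],[0,f,r["cy"]],[0,0,1]])
    return K,np.array(r["dist"]),np.array(r["world_from_camera"])
def cast(r,px,z):
    K,d,T=cal(r); u=cv2.undistortPoints(np.array(px,float).reshape(-1,1,2),K,d).reshape(-1,2)
    v=np.c_[u,np.ones(len(u))]@T[:3,:3].T; o=T[:3,3]
    return o+v*((z-o[2])/v[:,2])[:,None]
def proj(r,P):
    K,d,T=cal(r); Ti=np.linalg.inv(T)
    return cv2.projectPoints(np.array(P,float).reshape(-1,1,3),cv2.Rodrigues(Ti[:3,:3])[0],Ti[:3,3],K,d)[0].reshape(-1,2)
E
python3 - <<'E'
from h import *
for n,(a,b,c,d) in dict(top=(130,130,370,330),scene=(190,150,390,280)).items():
    im=cv2.imread(f"pics/{n}0.png")[b:d,a:c]
    s=min(800/im.shape[1],600/im.shape[0]); cv2.imwrite(f"pics/{n}crop.png",cv2.resize(im,None,fx=s,fy=s,interpolation=cv2.INTER_CUBIC)); print(s)
E
```

```text
3.0
4.0
```

View pics/topcrop.png

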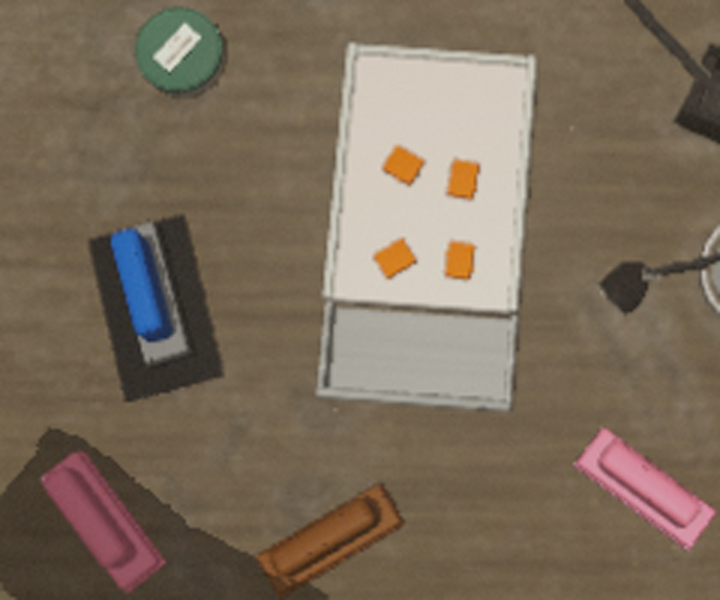

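View pics/scenecrop.png

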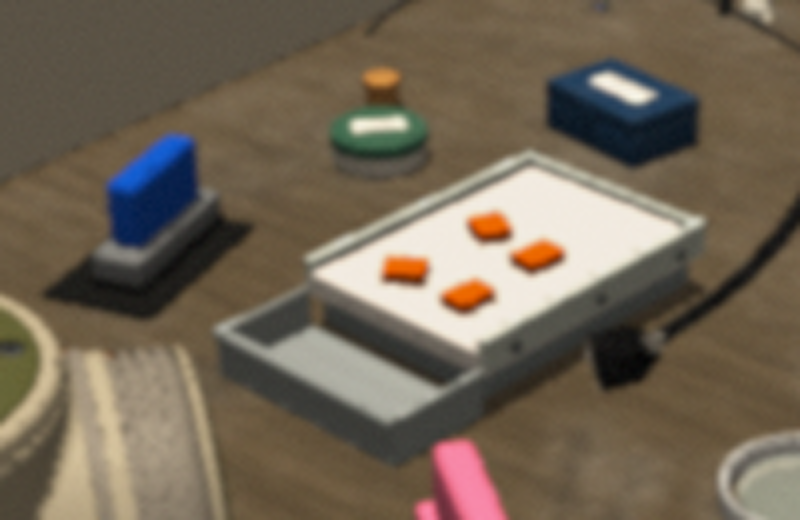

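```bash
cat > m.py <<'E'
from h import *
r=env.read_camera("top"); s=env.read_camera("scene"); im=r["pixels"]; hsv=cv2.cvtColor(im,cv2.COLOR_RGB2HSV)
def quad(mask,z,name):
    n,l,st,c=cv2.connectedComponentsWithStats(mask.astype(np.uint8)); i=1+np.argmax(st[1:,4])
    ct=cv2.findContours((l==i).astype(np.uint8),cv2.RETR_EXTERNAL,cv2.CHAIN_APPROX_NONE)[0][0]
    P=cast(r,ct.reshape(-1,2),z)[:,:2].astype(np.float32)
    (c,(w,h),a)=cv2.minAreaRect(P*1000); 
    if w<h: w,h,a=h,w,a+90
    print(name,np.round(c,1),round(w,1),round(h,1),"long axis deg",round(a,2)); return P
H,S,V=[hsv[:,:,i].astype(int) for i in range(3)]
yy,xx=np.mgrid[:480,:640]
win=lambda a,b,c,d:(xx>=a)&(xx<c)&(yy>=b)&(yy<d)
blue=(H>100)&(H<130)&(S>150)&win(150,190,210,270)
quad(blue,.068,"blue all"); quad(blue&(V>170),.068,"blue bright"); 
print(np.percentile(V[blue],[5,25,50,75,95]))
quad((V<65)&win(150,190,215,275)|blue|((S<60)&win(165,205,196,255)),.003,"mat")
quad((S<45)&(V>185)&win(230,140,315,270)|(H<25)&(S>180)&win(230,140,315,270),.04,"board")
ch=((H<20)&(S>180)&win(240,150,310,240)).astype(np.uint8)
n,l,st,c=cv2.connectedComponentsWithStats(ch)
for i in range(1,n):
    if st[i,4]>20: print("chip",c[i],st[i,4],np.round(cast(r,c[i],.047)[0]*1000,1))
for nm,px,z in [("mat",[(90,240),(185,215),(222,375),(127,400)],.003),("sta outer",[(349,44),(535,58),(513,408),(318,393)],.03),("boardtop",[(349,44),(535,58)],.048),("edge",[(333,299),(514,312)],.04),("traynear",[(318,393),(513,408)],.03),("blueTop",[(112,235),(133,228),(165,328),(145,338)],.068),("block",[(155,222),(186,355),(147,362)],.025)]:
    print(nm,np.round(cast(r,np.array(px)/3+130,z)[:,:2]*1000,1).tolist())
E
python3 m.py; cp /dev/null /dev/null; python3 - <<'E'
import cv2
im=cv2.imread("pics/top0.png")[190:280,150:220]
cv2.imwrite("pics/mat.png",cv2.resize(im,None,fx=6.5,fy=6.5,interpolation=cv2.INTER_NEAREST))
E
```

```text
blue all [481.5 414. ] 83.0 22.9 long axis deg 17.86
blue bright [484.5 417.3] 71.0 13.5 long axis deg 18.11
[102.05 158.   175.   181.   183.  ]
mat [477.6 416.6] 130.5 74.9 long axis deg 15.35
board [571.3 207.3] 194.5 140.0 long axis deg 176.23
chip [263.96590909 184.68181818] 88 [577.4 227.5  47. ]
chip [284.01149425 189.43678161] 87 [566.8 182.8  47. ]
chip [261.36666667 215.61111111] 90 [507.  231.7  47. ]
chip [282.87058824 216.47058824] 85 [505.4 184.4  47. ]
mat [[527.8, 468.0], [547.9, 396.2], [424.7, 362.7], [405.3, 433.3]]
sta outer [[676.5, 271.5], [666.5, 129.3], [398.0, 143.8], [408.2, 286.7]]
boardtop [[670.2, 269.4], [660.4, 129.3]]
edge [[476.5, 276.5], [467.7, 143.5]]
traynear [[408.2, 286.7], [398.0, 143.8]]
blueTop [[517.3, 434.5], [522.6, 419.5], [449.4, 392.7], [442.1, 406.7]]
block [[537.1, 413.8], [436.4, 385.8], [431.0, 414.5]]cp: '/dev/null' and '/dev/null' are the same file
```

View pics/mat.png

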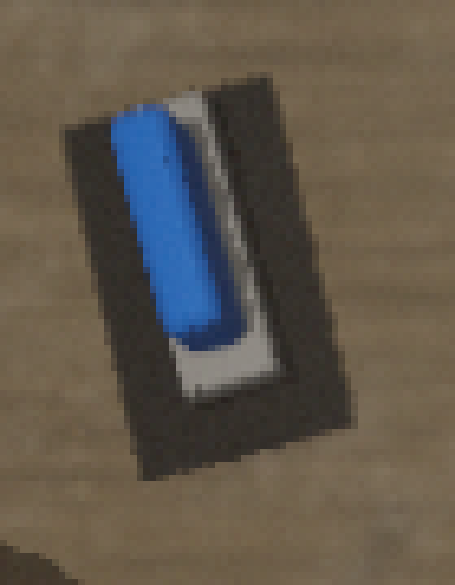

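```bash
cat > m2.py <<'E'
from h import *
r=env.read_camera("top"); s=env.read_camera("scene")
def tri(a,b):
    P=[cast(r,a,0)[0],cast(s,b,0)[0]]; O=[cal(r)[2][:3,3],cal(s)[2][:3,3]]
    d=[P[i]-O[i] for i in (0,1)]; A=np.c_[d[0],-d[1]]; t=np.linalg.lstsq(A,O[1]-O[0],rcond=None)[0]
    p,q=O[0]+t[0]*d[0],O[1]+t[1]*d[1]; return np.round((p+q)/2*1000,1),np.round(np.linalg.norm(p-q)*1000,1)
print("lamp head",tri((338,226),(345,239)))
e=cast(r,[(192.3,246.9),(182,204.2)],.025)[:,:2]*1000
d=e[1]-e[0]; d/=np.linalg.norm(d); print("block right edge",e,np.degrees(np.arctan2(d[1],d[0])),"centre",e.mean(0)+18*np.array([-d[1],d[0]]))
# predicted outlines overlay
def rect(c,yaw,lx,ly,z):
    a=np.radians(yaw); R=np.array([[np.cos(a),-np.sin(a)],[np.sin(a),np.cos(a)]])
    q=np.array([[1,1],[1,-1],[-1,-1],[-1,1]])*[lx/2,ly/2]
    return np.c_[q@R.T+c,np.full(4,z)]/1000
def st(x0,x1,y0,y1,z,o=(566.5,205),yaw=-3.7):
    a=np.radians(yaw);R=np.array([[np.cos(a),-np.sin(a)],[np.sin(a),np.cos(a)]])
    return np.c_[np.array([[x0,y0],[x1,y0],[x1,y1],[x0,y1]])@R.T+o,np.full(4,z)]/1000
objs=[rect((477.6,416.6),15.5,130,76,3),rect((480,415),15.5,106,36,25),rect((480,415),15.5,80,22,68),st(-95,100,-65,65,40),st(-159.5,-95,-67,67,30)]
for n,cam in(("top",r),("scene",s)):
    im=cam["pixels"][:,:,::-1].copy(); k=4; 
    x0,y0,w,h=(150,140,180,140) if n=="top" else (190,150,190,130)
    im=cv2.resize(im[y0:y0+h,x0:x0+w],None,fx=k,fy=k,interpolation=cv2.INTER_CUBIC)
    for o,c in zip(objs,[(0,255,255),(0,255,0),(0,0,255),(255,0,255),(255,255,0)]):
        p=((proj(cam,o)-[x0,y0]+.5)*k).astype(np.int32); cv2.polylines(im,[p],True,c,1)
    cv2.imwrite(f"pics/ov_{n}.png",im)
E
python3 m2.py
```

```text
lamp head (array([482.9,  63.1,  59.5]), np.float64(1.5))
block right edge [[439.65839354 385.31784623]
 [536.66998439 412.98321668]] 15.91687419612814 centre [483.22782487 416.46042197]
```

View pics/ov_top.png

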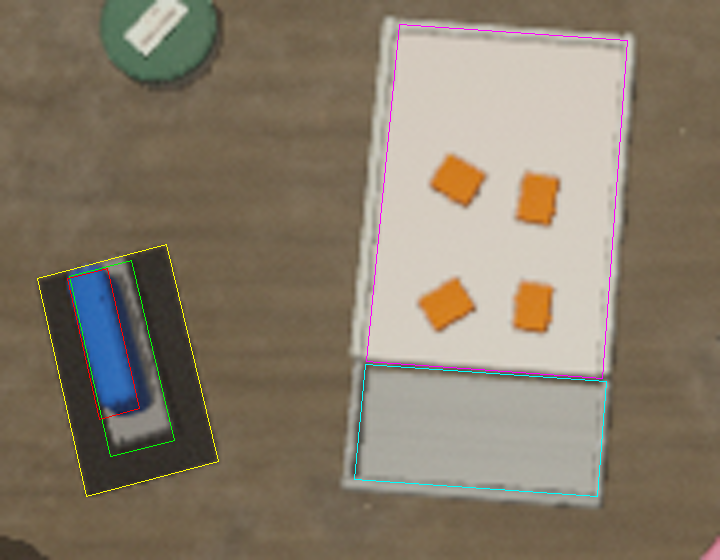

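View pics/ov_scene.png

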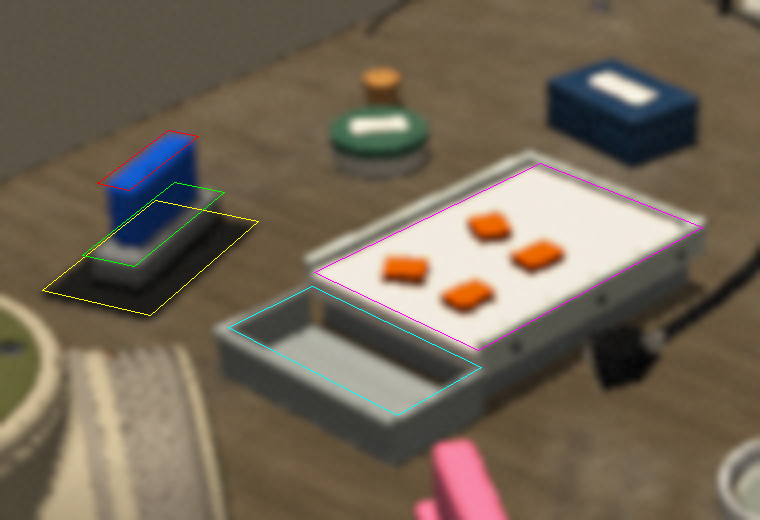

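Lines up well: the blue scraper is at about (484,416) mm with its long axis at 16°, and the station origin is at (566.5,205) with yaw -3.7°. The lamp head is clear at (483,63). First move: go above the scraper.

Call:
apply_moves:
  moves:
    - [[0.2,3.5,0.5],-6,1]
    - [[0.4,7,1],-12,1]
    - [[0.6,10.5,2],-18,1]
    - [[0.8,14,3],-24,1]
    - [[1.0,17.5,4.5],-30,1]
    - [[1.2,21,6],-36,1]
    - [[1.3,23.5,8],-41,1]
    - [[1.4,24.8,9.5],-42.7,1]
    - [[1.4,24.8,10],-42.7,1]
    - [[1.4,24.8,10],-42.7,1]
  squeeze: 60

```text
clock: 1.55
tcp_pos: [0.4842, 0.4164, 0.1311]
orientation: [-0.0, 0.601, 0.8, -0.0]
wrist_force: [-1.3, 1.3, 0.4]
finger_gap: 0.0856
```

```bash
cat > look.py <<'E'
import sys
from h import *
tag=sys.argv[1]; z=int(sys.argv[2]) if len(sys.argv)>2 else 0
st=env.get_state(); print({k:np.round(st[k],4).tolist() for k in("clock","tcp_pos","orientation","wrist_force","finger_gap","joint_pos")})
w,x,y,zq=st["orientation"]; print("toolx deg",np.degrees(np.arctan2(2*(x*y+w*zq),1-2*(y*y+zq*zq))))
out=[]
for n,(x0,y0,x1,y1) in dict(top=(140,130,340,280),scene=(190,120,390,270)).items():
    r=env.read_camera(n); cv2.imwrite(f"pics/{tag}_{n}_full.png",r["pixels"][:,:,::-1])
    out.append(cv2.resize(r["pixels"][y0:y1,x0:x1,::-1],None,fx=3.9,fy=3.9,interpolation=cv2.INTER_CUBIC))
    cv2.imwrite(f"pics/{tag}_{n}.png",out[-1])
cv2.imwrite(f"pics/{tag}.png",cv2.resize(np.vstack(out),(400,600)) if 0 else cv2.resize(np.vstack(out),None,fx=.51,fy=.51,interpolation=cv2.INTER_AREA))
E
python3 look.py a
```

```text
{'clock': 1.55, 'tcp_pos': [0.4842, 0.4164, 0.1311], 'orientation': [-0.0003, 0.6006, 0.7995, -0.0004], 'wrist_force': [-1.2621, 1.2843, 0.3748], 'finger_gap': 0.0856, 'joint_pos': [0.5846, 0.4791, 0.0458, 1.1384, 0.0002, 0.3023]}
toolx deg 106.17019520255751
```

View pics/a.png

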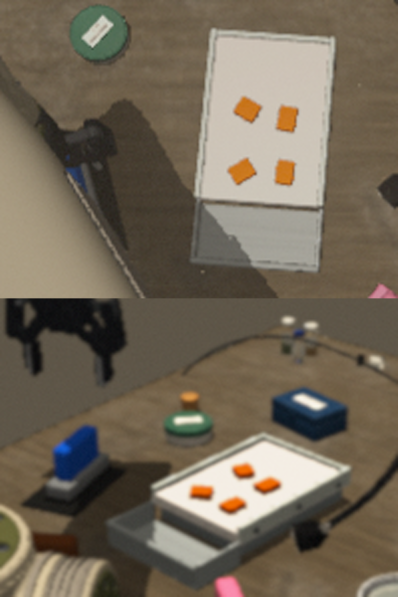

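The scene view shows the open jaws squarely above the blue grip at about (75,455). Descend, then close.

Call:
apply_moves:
  moves:
    - [[0,0,2],0,1]
    - [[0,0,4],0,1]
    - [[0,0,6],0,1]
    - [[0,0,8],0,1]
    - [[0,0,9.5],0,1]
    - [[0,0,10.2],0,1]
    - [[0,0,10.2],0,1]
    - [[0,0,10.2],0,0.6]
    - [[0,0,10.2],0,0.5]
    - [[0,0,10.2],0,0.5]

```text
clock: 2.9
tcp_pos: [0.4852, 0.4165, 0.0298]
orientation: [0.0, 0.601, 0.8, 0.0]
wrist_force: [0.3, -0.6, -0.1]
finger_gap: 0.0429
```

```bash
python3 look.py b
```

```text
{'clock': 2.9, 'tcp_pos': [0.4852, 0.4165, 0.0298], 'orientation': [0.0001, 0.6006, 0.7996, 0.0004], 'wrist_force': [0.257, -0.5847, -0.1156], 'finger_gap': 0.0429, 'joint_pos': [0.5839, 0.5568, -0.0913, 0.9218, 0.0, 0.3015]}
toolx deg 106.17820653819993
```

View pics/b_scene.png

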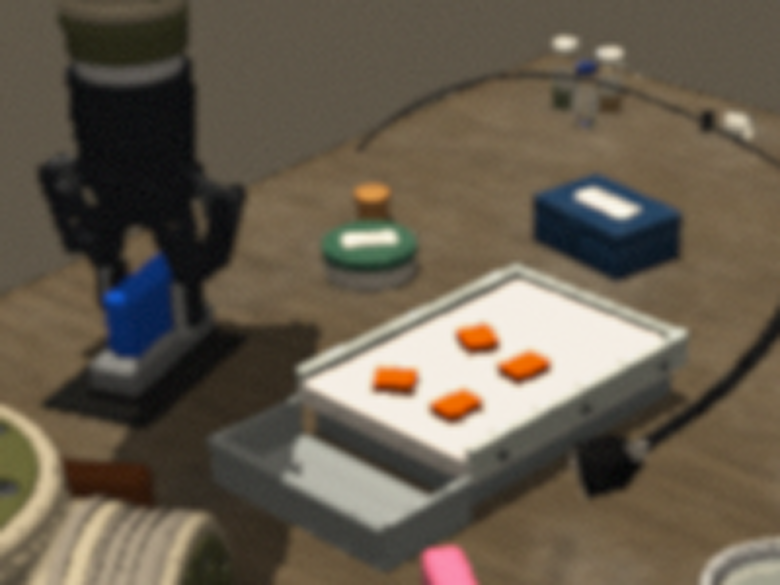

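The jaws straddle the blue grip at (138,305). Close.

Call:
apply_moves:
  moves:
    - [[0,0,0],0,0.4]
    - [[0,0,0],0,0.3]
    - [[0,0,0],0,0.2]
    - [[0,0,0],0,0.1]
    - [[0,0,0],0,0]
    - [[0,0,0],0,0]
    - [[0,0,0],0,0]
    - [[0,0,0],0,0]
    - [[0,0,0],0,0]
    - [[0,0,0],0,0]
  squeeze: 80

```text
clock: 4.25
tcp_pos: [0.4851, 0.4165, 0.0296]
orientation: [0.0, 0.601, 0.8, 0.0]
wrist_force: [-0.5, 0.3, 4.2]
finger_gap: 0.0211
```

```bash
python3 look.py c
```

```text
{'clock': 4.25, 'tcp_pos': [0.4851, 0.4165, 0.0296], 'orientation': [0.0, 0.6005, 0.7996, 0.0003], 'wrist_force': [-0.4804, 0.3301, 4.1785], 'finger_gap': 0.0211, 'joint_pos': [0.584, 0.5571, -0.0915, 0.9217, 0.0001, 0.3015]}
toolx deg 106.18455540207528
```

View pics/c_scene.png

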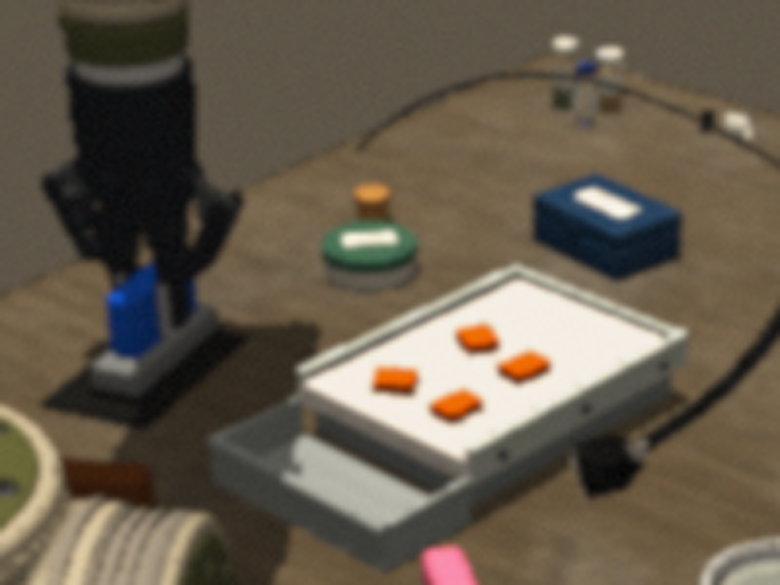

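The grip is closed on the ridge (gap 21 mm). Lift straight up 12 cm and check.

Call:
apply_moves:
  moves:
    - [[0,0,-0.5],0,0]
    - [[0,0,-1.5],0,0]
    - [[0,0,-3],0,0]
    - [[0,0,-5],0,0]
    - [[0,0,-7],0,0]
    - [[0,0,-9],0,0]
    - [[0,0,-10.5],0,0]
    - [[0,0,-11.5],0,0]
    - [[0,0,-12],0,0]
    - [[0,0,-12],0,0]

```text
clock: 5.6
tcp_pos: [0.4849, 0.4163, 0.1493]
orientation: [0.0, 0.601, 0.8, 0.0]
wrist_force: [0.6, -0.2, -1.6]
finger_gap: 0.0211
```

```bash
python3 look.py d
```

```text
{'clock': 5.6, 'tcp_pos': [0.4849, 0.4163, 0.1493], 'orientation': [0.0, 0.6005, 0.7996, 0.0], 'wrist_force': [0.5597, -0.1665, -1.5558], 'finger_gap': 0.0211, 'joint_pos': [0.584, 0.4694, 0.076, 1.1773, 0.0, 0.3015]}
toolx deg 106.1839639707022
```

View pics/d_scene.png

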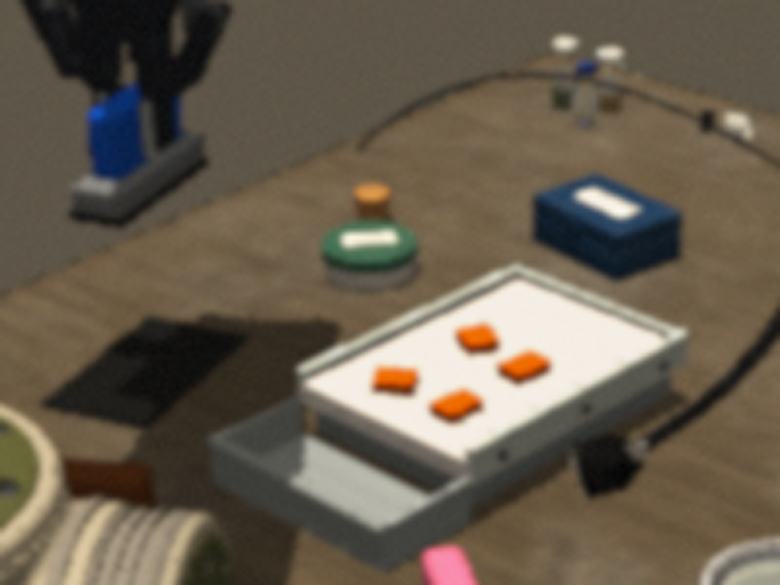

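View pics/d_top_full.png

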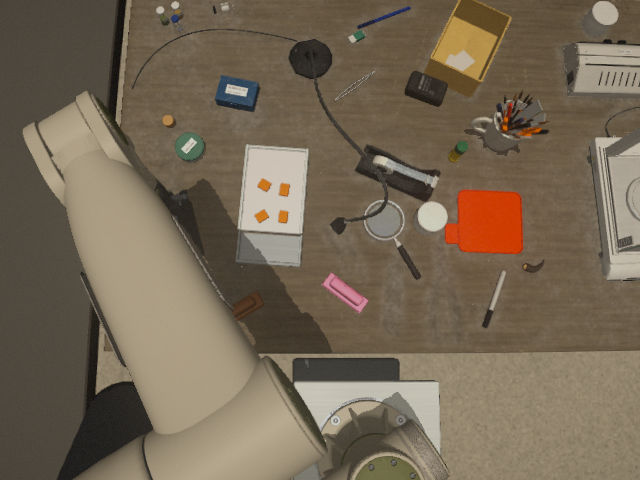

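```bash
python3 - <<'E'
from h import *
s=env.read_camera("scene"); im=s["pixels"][120:270,190:390,::-1]; k=3.9
im=cv2.resize(im,None,fx=k,fy=k,interpolation=cv2.INTER_CUBIC)
c=np.array([484.9,416.3]); a=np.radians(16.18); u=np.array([np.cos(a),np.sin(a)]); v=np.array([-u[1],u[0]])
for z,col in((122.7,(0,255,0)),(144.7,(0,0,255))):
    q=[np.r_[c+i*53*u+j*18*v,z]/1000 for i,j in((1,1),(1,-1),(-1,-1),(-1,1))]
    p=((proj(s,q)-[190,120]+.5)*k).astype(np.int32); print(p.tolist()); cv2.polylines(im,[p],True,col,1)
cv2.imwrite("pics/dov.png",im[:300,:400].repeat(2,0).repeat(2,1)[:600,:800])
E
```

```text
[[161, 152], [211, 161], [121, 226], [69, 216]]
[[158, 120], [208, 128], [118, 192], [65, 182]]
```

View pics/dov.png

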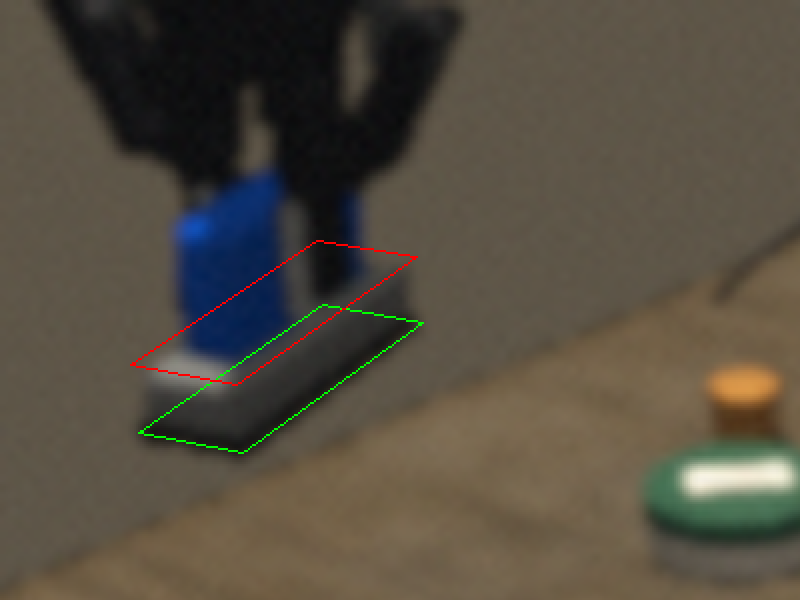

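Held level and within about 2 mm of the predicted pose. Carry it high to above the far part of the board, turning it across the board.

Call:
apply_moves:
  moves:
    - [[-1.5,0.4,0],-4,0]
    - [[-4.5,1.4,0],-12,0]
    - [[-7.5,2.3,0],-20,0]
    - [[-10.5,3.2,0],-28,0]
    - [[-13.5,4.1,0],-37,0]
    - [[-16.5,5.1,0],-46,0]
    - [[-19.5,6.0,0],-55,0]
    - [[-22.5,6.9,0],-63,0]
    - [[-24,7.4,0],-68,0]
    - [[-24.6,7.6,0],-70.1,0]

```text
clock: 7.0
tcp_pos: [0.6268, 0.2, 0.1484]
orientation: [-0.001, 0.032, 0.999, -0.0]
wrist_force: [-1.0, -0.3, -1.0]
finger_gap: 0.0214
```

```bash
python3 look.py e
```

```text
{'clock': 7.0, 'tcp_pos': [0.6268, 0.2, 0.1484], 'orientation': [-0.0005, 0.0324, 0.9995, -0.0001], 'wrist_force': [-0.9779, -0.2779, -0.952], 'finger_gap': 0.0214, 'joint_pos': [0.187, 0.5073, 0.1347, 1.1993, -0.0, -1.319]}
toolx deg 176.2840306865871
```

View pics/e_scene_full.png

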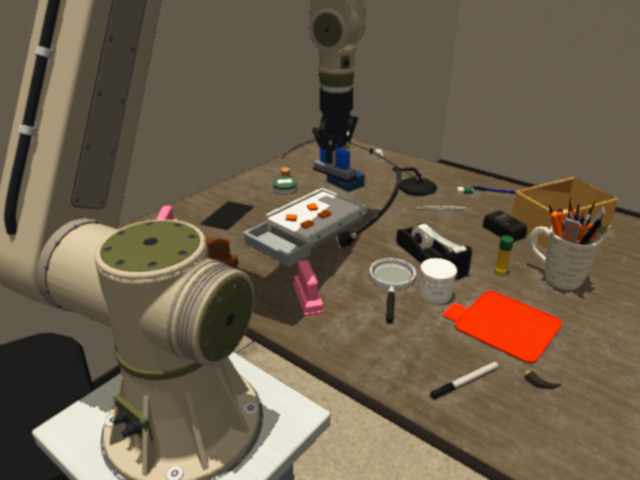

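View pics/e_top_full.png

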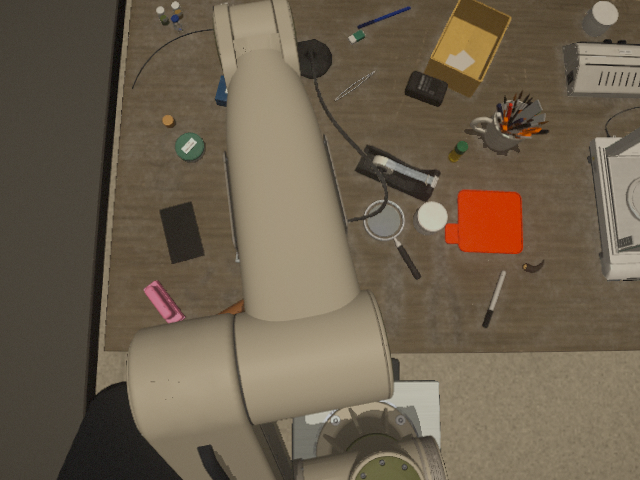

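The scraper hangs over the far part of the board (scene (338,160)), clear of the chips; the lamp is untouched. Lower to about 3 mm above the board.

Call:
apply_moves:
  moves:
    - [[0,0,1],0,0]
    - [[0,0,2.2],0,0]
    - [[0,0,3.4],0,0]
    - [[0,0,4.6],0,0]
    - [[0,0,5.8],0,0]
    - [[0,0,6.8],0,0]
    - [[0,0,7.4],0,0]
    - [[0,0,7.8],0,0]
    - [[0,0,7.9],0,0]
    - [[0,0,7.9],0,0]

```text
clock: 8.35
tcp_pos: [0.6267, 0.2013, 0.0706]
orientation: [0.0, 0.032, 0.999, 0.0]
wrist_force: [0.8, 0.1, -1.2]
finger_gap: 0.0214
```

```bash
python3 look.py f
```

```text
{'clock': 8.35, 'tcp_pos': [0.6267, 0.2013, 0.0706], 'orientation': [0.0003, 0.0324, 0.9995, 0.0001], 'wrist_force': [0.8351, 0.1276, -1.2148], 'finger_gap': 0.0214, 'joint_pos': [0.189, 0.5549, 0.0155, 1.0309, 0.0001, -1.317]}
toolx deg 176.2842878850605
```

View pics/f_scene.png

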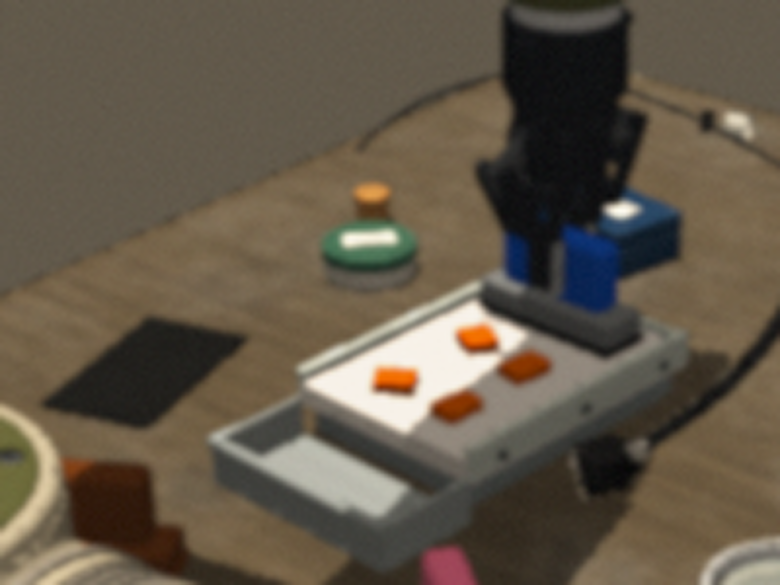

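Between the fences and behind all chips. Set it down gently and watch the force.

Call:
apply_moves:
  moves:
    - [[0,0,0.1],0,0]
    - [[0,0,0.2],0,0]
    - [[0,0,0.3],0,0]
    - [[0,0,0.35],0,0]
    - [[0,0,0.4],0,0]
    - [[0,0,0.4],0,0]
    - [[0,0,0.4],0,0]
    - [[0,0,0.4],0,0]
    - [[0,0,0.4],0,0]
    - [[0,0,0.4],0,0]

```text
clock: 9.7
tcp_pos: [0.6264, 0.2012, 0.0666]
orientation: [0.0, 0.032, 0.999, 0.0]
wrist_force: [-2.1, -1.4, 4.3]
finger_gap: 0.0209
```

```bash
python3 look.py g
```

```text
{'clock': 9.7, 'tcp_pos': [0.6264, 0.2012, 0.0666], 'orientation': [0.0001, 0.0325, 0.9995, 0.0], 'wrist_force': [-2.0941, -1.3594, 4.3414], 'finger_gap': 0.0209, 'joint_pos': [0.1889, 0.5579, 0.0101, 1.0228, 0.0, -1.3169]}
toolx deg 176.28054186943385
```

View pics/g_scene.png

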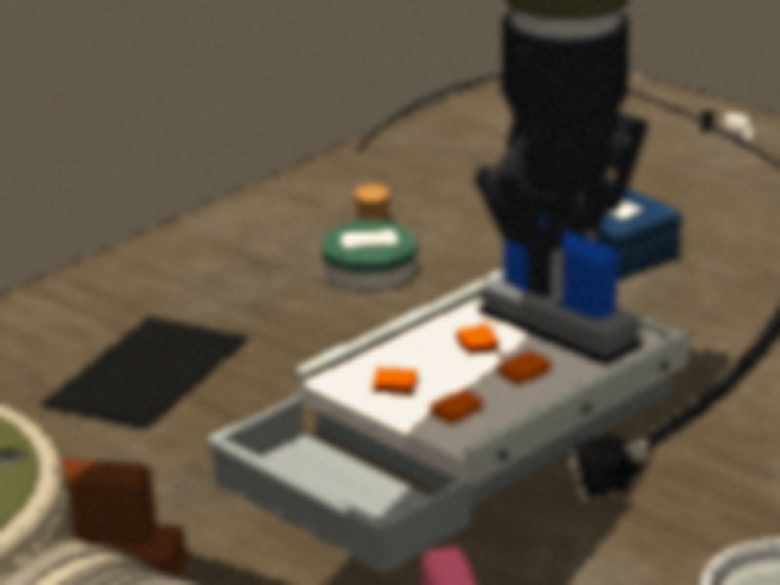

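Contact at about 5 N. Wipe toward the tray (tool +x), slowly, in two legs.

Call:
apply_moves:
  moves:
    - [[0.5,0,0],0,0]
    - [[1.4,0,0],0,0]
    - [[2.4,0,0],0,0]
    - [[3.4,0,0],0,0]
    - [[4.4,0,0],0,0]
    - [[5.4,0,0],0,0]
    - [[6.4,0,0],0,0]
    - [[7.4,0,0],0,0]
    - [[8.0,0,0],0,0]
    - [[8.2,0,0],0,0]

```text
clock: 11.05
tcp_pos: [0.5445, 0.2067, 0.0665]
orientation: [0.0, 0.032, 0.999, 0.0]
wrist_force: [3.5, 0.1, 8.4]
finger_gap: 0.0211
```

```bash
python3 look.py i
```

```text
{'clock': 11.05, 'tcp_pos': [0.5445, 0.2067, 0.0665], 'orientation': [0.0002, 0.0323, 0.9995, 0.0001], 'wrist_force': [3.4644, 0.0753, 8.3847], 'finger_gap': 0.0211, 'joint_pos': [0.225, 0.4255, -0.2098, 0.9349, 0.0001, -1.2811]}
toolx deg 176.29295658977577
```

View pics/i_scene.png

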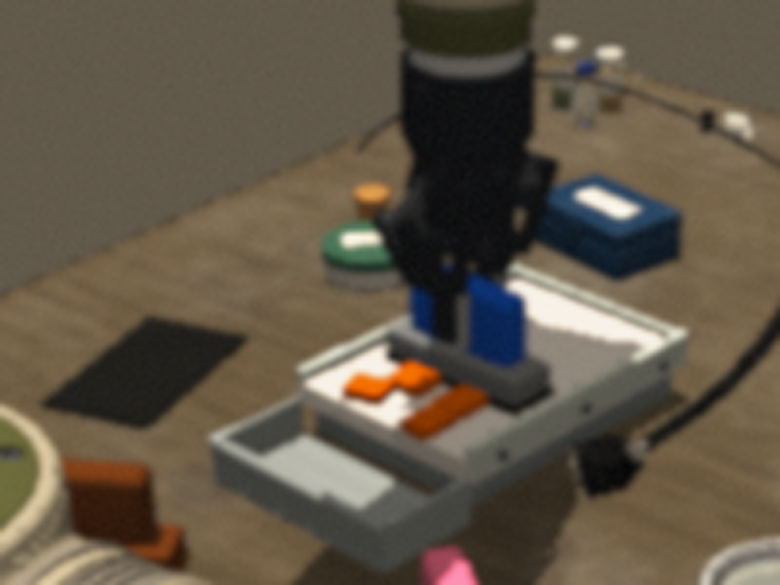

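All four chips ride ahead of the sole (pairs at (390,380) and (445,410)). Second leg, over the edge.

Call:
apply_moves:
  moves:
    - [[0.6,0,0],0,0]
    - [[1.4,0,0],0,0]
    - [[2.2,0,0],0,0]
    - [[3.0,0,0],0,0]
    - [[3.8,0,0],0,0]
    - [[4.6,0,0],0,0]
    - [[5.4,0,0],0,0]
    - [[6.2,0,0],0,0]
    - [[6.8,0,0],0,0]
    - [[7.1,0,0],0,0]

```text
clock: 12.4
tcp_pos: [0.4734, 0.2112, 0.0665]
orientation: [0.0, 0.032, 0.999, -0.0]
wrist_force: [3.5, -0.2, 6.2]
finger_gap: 0.021
```

```bash
python3 look.py j
```

```text
{'clock': 12.4, 'tcp_pos': [0.4734, 0.2112, 0.0665], 'orientation': [0.0003, 0.0323, 0.9995, -0.0], 'wrist_force': [3.4897, -0.1531, 6.2113], 'finger_gap': 0.021, 'joint_pos': [0.2649, 0.3164, -0.3763, 0.8775, -0.0002, -1.2412]}
toolx deg 176.29388266538442
```

View pics/j_scene.png

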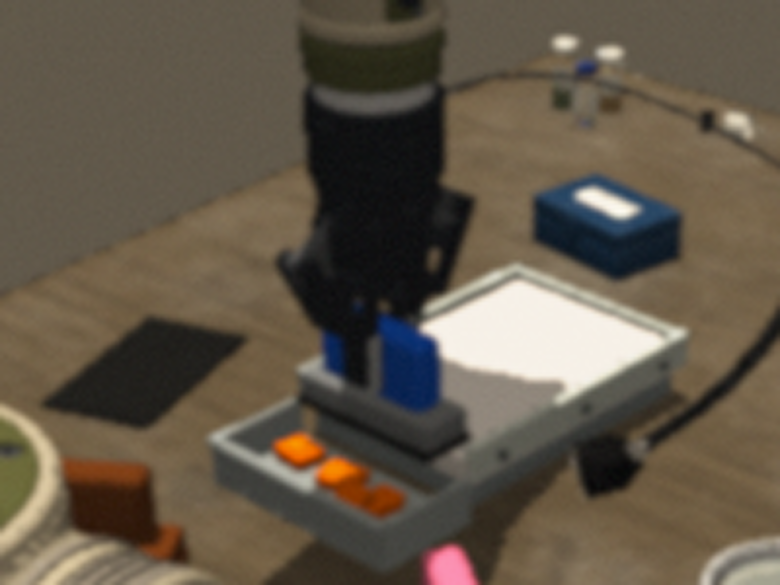

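All four chips are in the tray (298,450), (340,473), (355,490) and (385,500), and the board is bare. Lift straight up.

Call:
apply_moves:
  moves:
    - [[0,0,-0.6],0,0]
    - [[0,0,-1.6],0,0]
    - [[0,0,-2.8],0,0]
    - [[0,0,-4],0,0]
    - [[0,0,-5.2],0,0]
    - [[0,0,-6.4],0,0]
    - [[0,0,-7.6],0,0]
    - [[0,0,-8.4],0,0]
    - [[0,0,-9],0,0]
    - [[0,0,-9],0,0]

```text
clock: 13.75
tcp_pos: [0.474, 0.2113, 0.1567]
orientation: [0.0, 0.032, 0.999, 0.0]
wrist_force: [0.5, -0.2, -1.8]
finger_gap: 0.0208
```

```bash
python3 look.py k; python3 - <<'E'
import numpy as np
from workcell import env
p=env.get_state()["tcp_pos"]*1000; a=np.radians(176.29); d=np.array([478.5,416.8])-p[:2]
print(d@[np.cos(a),np.sin(a)],d@[np.sin(a),-np.cos(a)])
E
```

```text
{'clock': 13.75, 'tcp_pos': [0.474, 0.2113, 0.1567], 'orientation': [0.0003, 0.0324, 0.9995, 0.0001], 'wrist_force': [0.4712, -0.1971, -1.7578], 'finger_gap': 0.0208, 'joint_pos': [0.2645, 0.2404, -0.2387, 1.091, 0.0001, -1.2415]}
toolx deg 176.2835867446342
8.386804874870572 205.53407782615312
```

View pics/k_scene.png

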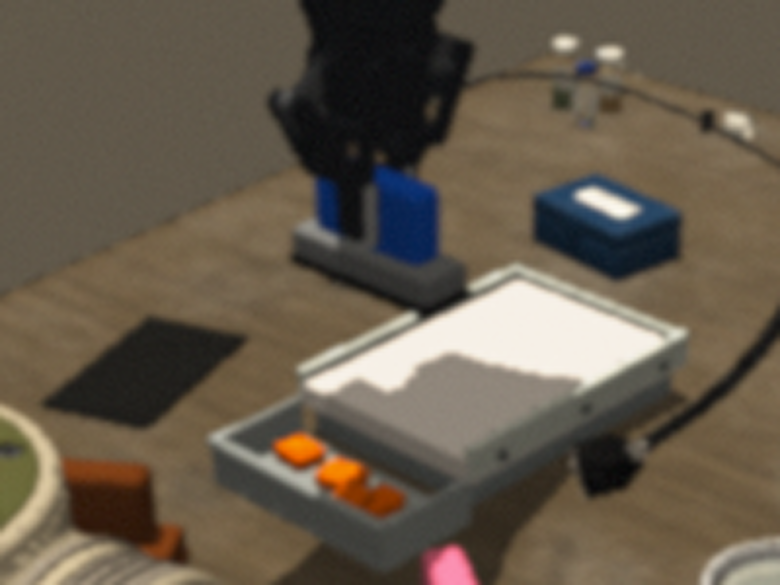

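Call:
apply_moves:
  moves:
    - [[0.1,1.2,0],5,0]
    - [[0.2,3.5,0],13,0]
    - [[0.3,6,0],21,0]
    - [[0.4,8.5,0],29,0]
    - [[0.5,11,0],37,0]
    - [[0.6,13.5,0],45,0]
    - [[0.7,16,0],53,0]
    - [[0.8,18.5,0],61,0]
    - [[0.84,20,0],68,0]
    - [[0.84,20.55,0],70.8,0]

```text
clock: 15.1
tcp_pos: [0.4782, 0.4176, 0.1553]
orientation: [-0.0, 0.606, 0.796, -0.001]
wrist_force: [-0.3, 0.0, -1.2]
finger_gap: 0.0209
```

Call:
apply_moves:
  moves:
    - [[0,0,1],0,0]
    - [[0,0,2.5],0,0]
    - [[0,0,4.5],0,0]
    - [[0,0,6.5],0,0]
    - [[0,0,8.5],0,0]
    - [[0,0,10],0,0]
    - [[0,0,11],0,0]
    - [[0,0,11.5],0,0]
    - [[0,0,11.7],0,0]
    - [[0,0,11.7],0,0]

```text
clock: 16.35
tcp_pos: [0.479, 0.4171, 0.0398]
orientation: [0.0, 0.605, 0.796, 0.0]
wrist_force: [0.5, 0.1, -1.2]
finger_gap: 0.0212
```

```bash
python3 look.py l
```

```text
{'clock': 16.35, 'tcp_pos': [0.479, 0.4171, 0.0398], 'orientation': [0.0001, 0.6054, 0.796, 0.0004], 'wrist_force': [0.503, 0.066, -1.1839], 'finger_gap': 0.0212, 'joint_pos': [0.59, 0.5401, -0.0929, 0.9369, 0.0, 0.3197]}
toolx deg 105.490545524574
```

View pics/l_scene.png

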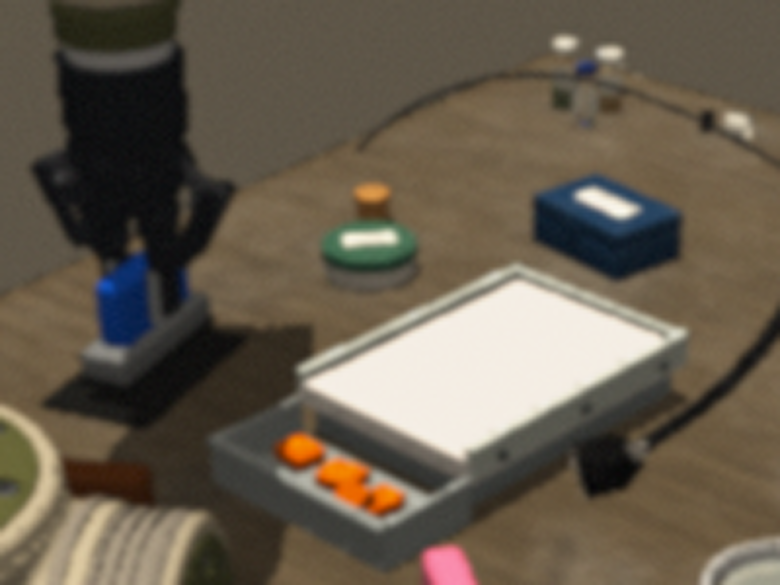

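Just above the mat, aligned. Lower the last 10 mm.

Call:
apply_moves:
  moves:
    - [[0,0,0.2],0,0]
    - [[0,0,0.4],0,0]
    - [[0,0,0.6],0,0]
    - [[0,0,0.8],0,0]
    - [[0,0,0.9],0,0]
    - [[0,0,0.95],0,0]
    - [[0,0,1.0],0,0]
    - [[0,0,1.02],0,0]
    - [[0,0,1.02],0,0]
    - [[0,0,1.02],0,0]

```text
clock: 17.7
tcp_pos: [0.4788, 0.4168, 0.0295]
orientation: [0.0, 0.605, 0.796, 0.0]
wrist_force: [-1.1, -1.0, 4.4]
finger_gap: 0.021
```

```bash
python3 look.py m
```

```text
{'clock': 17.7, 'tcp_pos': [0.4788, 0.4168, 0.0295], 'orientation': [0.0001, 0.6054, 0.7959, 0.0002], 'wrist_force': [-1.0934, -1.0453, 4.4395], 'finger_gap': 0.021, 'joint_pos': [0.59, 0.5496, -0.1048, 0.9161, -0.0, 0.3198]}
toolx deg 105.48240482453699
```

View pics/m_scene.png

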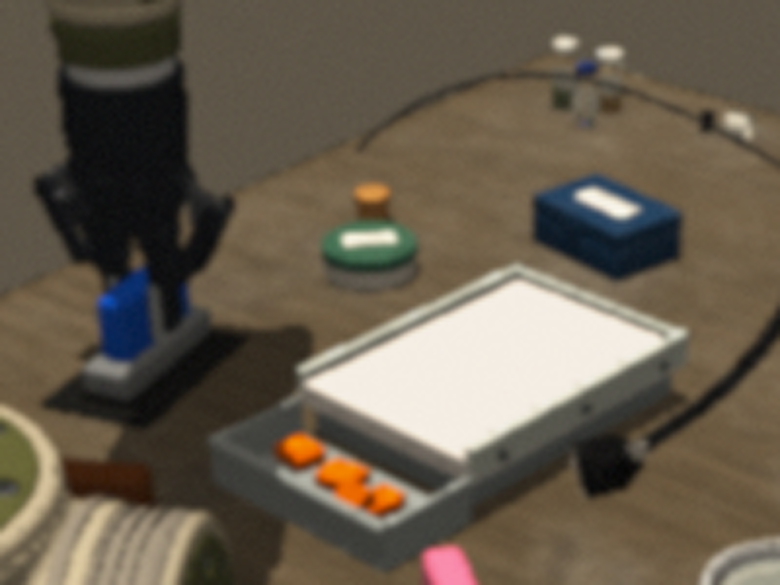

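The sole stands on the mat (5.6 N change in force). Open in place, then rise.

Call:
apply_moves:
  moves:
    - [[0,0,0],0,0.3]
    - [[0,0,0],0,0.35]
    - [[0,0,0],0,0.4]
    - [[0,0,0],0,0.5]
    - [[0,0,0],0,0.6]
    - [[0,0,0],0,0.75]
    - [[0,0,0],0,0.9]
    - [[0,0,0],0,0.9]
    - [[0,0,0],0,0.9]
    - [[0,0,0],0,0.9]

```text
clock: 19.05
tcp_pos: [0.4787, 0.4168, 0.0291]
orientation: [-0.0, 0.605, 0.796, 0.0]
wrist_force: [-0.1, 0.1, 0.0]
finger_gap: 0.0766
```

Call:
apply_moves:
  moves:
    - [[0,0,-1],0,0.9]
    - [[0,0,-2.5],0,0.9]
    - [[0,0,-4.5],0,0.9]
    - [[0,0,-6.5],0,0.9]
    - [[0,0,-8.5],0,0.9]
    - [[0,0,-10.5],0,0.9]
    - [[0,0,-12.5],0,0.9]
    - [[0,0,-14.5],0,0.9]
    - [[0,0,-16],0,0.9]
    - [[0,0,-16],0,0.9]

```text
clock: 20.3
tcp_pos: [0.4795, 0.4174, 0.1912]
orientation: [0.001, 0.605, 0.796, 0.002]
wrist_force: [-0.0, 0.3, -0.0]
finger_gap: 0.0768
```

```bash
python3 look.py n
```

```text
{'clock': 20.3, 'tcp_pos': [0.4795, 0.4174, 0.1912], 'orientation': [0.0006, 0.6054, 0.7959, 0.0017], 'wrist_force': [-0.0322, 0.3042, -0.0366], 'finger_gap': 0.0768, 'joint_pos': [0.59, 0.442, 0.137, 1.2622, 0.0, 0.3198]}
toolx deg 105.48377099057197
```

View pics/n_scene.png

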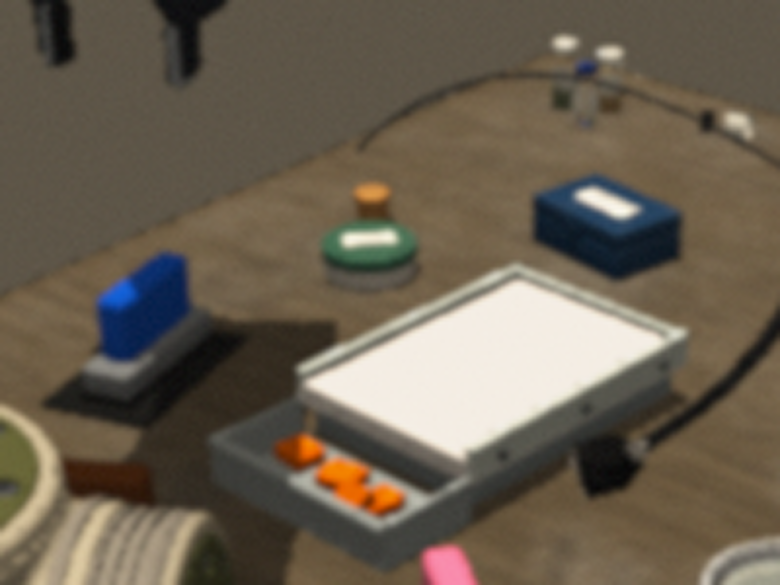

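The scraper stands upright on the mat and is released. I'll retreat toward the start for an unobstructed top view.

Call:
apply_moves:
  moves:
    - [[1.2,-1.5,0],4,0.9]
    - [[3,-3.7,-0.5],9,0.9]
    - [[5,-6.2,-1],15,0.9]
    - [[7,-8.6,-1.5],21,0.9]
    - [[9,-11,-2],27,0.9]
    - [[11,-13.6,-2.5],33,0.9]
    - [[13,-16,-3],38,0.9]
    - [[14.5,-18,-3.5],41,0.9]
    - [[15.3,-18.9,-4],42,0.9]
    - [[15.3,-18.9,-4],42,0.9]

```text
clock: 21.65
tcp_pos: [0.2548, 0.5139, 0.2285]
orientation: [0.0, 0.85, 0.527, -0.0]
wrist_force: [0.9, -0.2, -0.4]
finger_gap: 0.0769
```

```bash
python3 look.py o
```

```text
{'clock': 21.65, 'tcp_pos': [0.2548, 0.5139, 0.2285], 'orientation': [0.0002, 0.8499, 0.5269, -0.0004], 'wrist_force': [0.87, -0.1765, -0.3772], 'finger_gap': 0.0769, 'joint_pos': [0.9706, 0.312, 0.0375, 1.2973, -0.0001, 1.4315]}
toolx deg 63.59112546045711
```

View pics/o_top_full.png

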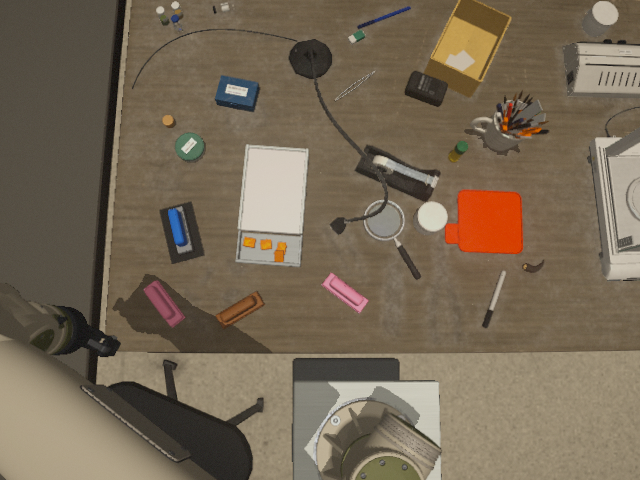

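View pics/o_top.png

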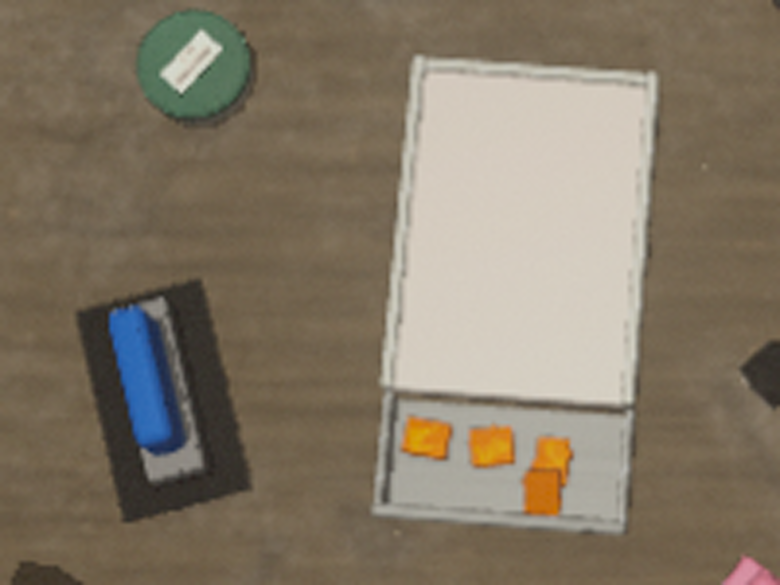

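The top view shows an empty board and four chips in the tray, at (249,242), (266,244), (281,247) and (279,256). The scraper is centred on its mat at (178,228), and the bystanders have not moved.

```bash
python3 -c "
from workcell import env
print(env.hand_in())"
```

```text
the job is handed in; nothing more can be done
None
```

The job is done and handed in at about 21.7 s of the 58 s allowed. I gripped the blue-handled scraper and wiped all four chips off the board into the tray in one straight pass, pressing with about 5–10 N. I then stood the scraper back on its mat, let go and moved the arm away.

The last pictures from both cameras show:
- **Board and chips:** the board is empty and all four chips lie inside the tray, two of them overlapping. The gripper stayed above the chips in every picture.
- **Scraper:** it stands upright and centred on the mat, about 6 mm from where it stood before, when it was slightly off centre.
- **Everything else:** the lamp, jar, tin, glue stick and look-alike scrapers appear where they were. I compared these by eye rather than measuring them.

No check failed or disagreed.

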